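# Swap interlocked drawers and unload the rail stock

### The arm

A 6-joint arm with a two-finger parallel gripper is mounted at the origin on the work surface. World frame = base frame: x ahead of the robot, y to its left, z up, the work surface at z = 0. Lengths are in m, angles in degrees, forces in N, time in s.
With the tool pointing down it reaches from about 0.3 to 0.825 m from the base axis. Payload 5.4 kg.
Tool frame: the origin (TCP) lies midway between the tips of the shut fingers; the grasp point (between the pads) lies 19 mm behind it (env.grasp_offset is the distance from the TCP to the grasp point, in m); z points along the fingers, y is the line along which they close (so a half turn about z gives the same grasp; the last joint's range is limited). The gripper opens to 92 mm and grips with 3 to 60 N. Pads are 20 mm wide; open, the fingers measure 128 mm over their backs; the gripper's body (75 mm by 189 mm) begins 69 mm behind the grasp point.
Start: joints at [53.852, 9.076, 91.501, -0, 79.423, -12.038], TCP at [0.235, 0.525, 0.215] pointing down, gripper open.
Joint ranges: [-166.64, 166.64], [-54.1, 131.32], [10.49, 154.53], [-73.88, 253.88], [9.74, 151.15], [-171.62, 171.62]. Speed limits (degrees/s): [147.25, 147.25, 180, 180, 180, 180].

### API

Orientations are given as [roll, pitch, yaw] about the fixed x, y, z axes, in that order (R = Rz(yaw) Ry(pitch) Rx(roll)).
In Python, from workcell import env gives the robot as it stands.
- The arm moves only by the tool jog_arm, never from a script. Its argument "deltas" is a list of rows, each an object of numbers: "x", "y", "z": the shift along the tool's x, y, z in cm; "turn": the turn about the tool's z in degrees. A call has 1 to 5 rows; each row is the pose to reach, as a shift and turn from the pose commanded when the call began, along the tool's axes at that moment; what a row does not reach only later rows make up. A row lasts 1/8 s, in which the tool goes at most 62.5 mm and 10.7 degrees, less where a joint would pass 70% of its speed; a pose out of reach is approached as far as the arm can. A call with a gripper value outside its range is refused whole. "fingers" is the closure, from -1 (fully open) to 1 (shut), set as the call begins (left out, the last holds). The fingers move at their own pace and stop on an object; the grip force is fixed at half the most. Time passes only in rows, so rows that repeat a pose let the fingers close. It gives the time, the measured TCP pose, the force, the opening and the grip force at its end, in the units of the state.
- env.observe(): the state, without advancing time (a new reading comes with each control period).
- env.read_camera(name): name is "scene" or "top" or "wrist"; returns a dict with "frame" (420x560x3 uint8, red, green, blue), "z_map" (420x560 float32, m along the optical axis (not along the pixel's ray), 0 where there is no reading), "fx", "fy", "cx", "cy" (pixels), "R" (3x3) and "t" (3): a world point X has camera coordinates R X + t; the wrist camera has in their place "T_tool_cam" (4x4, takes a point from camera to tool coordinates, whose origin is the TCP and whose axes are the flange's). Camera axes: x right, y down, z forward; pixel columns grow to the right and rows downward; lengths in m; the calibration is good to about 2 mm. A picture is of the moment at which its call begins: read the wrist's pose just before it.
- env.finish_job(): hands the job in; it is judged then, once.
Trained networks look in a picture, given as the dict that the camera call returned (one of the last four; its "shot" number tells which), for a name from the list of things; names that differ only in an ending like _2 or _b are one class to them, and where a whole thing is asked for, a point or a joint stands for the part that bears it (a point fixed in the world has none). Each returns a list of dicts, best first, with "confidence" (0 to 1); they miss things now and then, are a little off and sometimes report something else, mostly with a low value. They report only what shows in the picture. A call takes as long as a camera call.
- env.spot_in(picture, name): "location" ([row, column] as shares, 0 to 1, of the picture: columns of its width, rows of its height, amid what is visible of it).
- env.spot_point(picture, name): "location" ([row, column] as shares, 0 to 1, of the picture: columns of its width, rows of its height: a listed point, or the origin of a listed thing).
The state is a dict: "time": time; "joint_pos": joint angles; "joint_velocities": joint speeds; "joint_torque": joint torques, N m; "eef_pos": TCP position; "ee_rot": TCP orientation; "ft_force": force on the tool from outside, world axes, zero at the start; "wrist_torque": the same for the moment, N m; "gripper_width": finger opening in m; "gripper_force": force on a finger pad.
Only numpy, scipy, OpenCV 4.12 (cv2) and the standard library are available. Lean on these libraries where they do the work, as an engineer would, in place of code of your own. Each camera call takes 0.05 s, during which the arm holds its last target. There are 200 camera calls.

### The job

One drawer of the drawer unit has been left open and the interlock keeps the other one locked: shut it fully home, then pull the other drawer fully open. Lift the retaining bar with the red grip out of its orange brackets and lay it on the blue mat, then take out the two aluminium rails and lay both flat on the floor of the yellow tray. Leave that drawer open and the first one shut, and do not disturb the other things standing about.

Things in the scene. Friction and masses are not known exactly. Their poses are not given: they have to be found in the camera images.
- cab: white drawer unit, fixed, 220 deep (x) x 380 wide (y) x 98 high, black camera (to 172 high) on the rear of its top. Origin: centre of underside; x points front to rear: drawers pull along -x. Two blue-fronted drawers side by side, 192 apart; which is left varies. Interlock: while one is out by more than about 5 mm the other gives only some 6 mm; once it is home the other can be pulled
- drawer_a (a joint): travel of the drawer that starts open: 0 = shut home, up to 0.150 m = fully out. Slides with about 1.5 N of friction. A flat black lens case lies loose in it and may stay there.
- drawer_a_handle (a point): middle of the steel bar handle of drawer_a: bar 11 thick, 90 long along the unit's y, 35 off the front panel's face, with clear space behind it; 70 above the table, 28 below the unit's top. The point's axes are those of the unit.
- drawer_b (a joint): travel of the drawer that starts shut (and holds the bar and rails): 0 = shut, up to 0.150 m = fully out. About 1.5 N of friction once freed, plus a few N in the first 20 mm to shift the interlock pin.
- drawer_b_handle (a point): middle of the bar handle of drawer_b, same shape and height as the other
- bar: retaining bar: steel flat 14 (x) x 150 (y) x 10 high, red grip block 14 x 40 x 22 high on its middle. Origin: centre of underside, 47 above the table at the start. Lies across drawer_b in two open orange brackets (2 play in x, prongs to 67 above the table; lift by 25 or more), 6 above the rails, 135 inward (+x) of drawer_b's handle: reachable only with the drawer out. About 160 g
- bar_grip (a point): centre of the red grip block, 22 above the bar's underside
- rail_1_center (a point): centre of rail_1: aluminium rail 90 (its x) x 25 x 25 with a black slot, lying along the unit's x on drawer_b's floor (16 above the table; walls rise to 44 above it; 30 free between the rails, 27 from each rail to the side wall). About 100 g
- rail_2_center (a point): centre of rail_2, same as rail_1, beside it, 55 apart between centres
- tray: yellow open tray, fixed, 150 (x) x 165 (y) x 30 high outside, walls and floor 4 thick. Origin: centre of its underside
- mat: blue mat, fixed, 150 (x) x 190 (y) x 4 thick. Origin: centre of its underside
- solvent: bystander: white bottle, 60 across, 170 high, origin at its underside
- jar: bystander: amber jar, 56 across, 75 high, origin at its underside
- postbase: bystander: bare metal post on a round base, 60 across, 75 high, origin at its underside
- lens: bystander: black lens, 48 across, 50 high, origin at its underside
- driver: bystander: orange screwdriver lying on the table, 160 long, about 30 high
- mug: bystander: blue mug, 76 across plus handle, 85 high, origin at its underside
- objective: bystander: steel microscope objective, 36 across, 45 high, standing on the front of the drawer unit's top between the two drawers, origin at its underside

How it is judged (in metres and radians):
On the way, in this order (a step that is already met when the one before it is completed fails the run):
1. the drawer that stood open is shut home (within 6 mm) (value of joint drawer_a below 0.006 m), for 0.2 s.
2. the other drawer is pulled open (at least 130 mm) with the first still shut (value of joint drawer_b above 0.13 m and value of joint drawer_a below 0.012 m), for 0.2 s.
3. the retaining bar is out of its brackets and lies on the mat, both rails still in the drawer (horizontal distance between bar and mat below 0.11 m and height (world z) of bar below 0.03 m and horizontal distance between each of rail_1_center, rail_2_center and tray above 0.12 m), for 0.2 s.
4. both rails lie flat in the tray (horizontal distance between each of rail_1_center, rail_2_center and tray below 0.085 m and height (world z) of each of rail_1_center, rail_2_center below 0.024 m), for 0.2 s.
At the end, for the whole second after the job is handed in: The first drawer is shut (within 12 mm), the other still out by at least 110 mm, the bar's middle lies on the mat, both rails lie flat on the tray's floor (centres under 24 mm above the table), all at rest (all of step 4 and value of joint drawer_a below 0.012 m and value of joint drawer_b above 0.11 m and x of bar in the frame of mat between -0.08 and 0.08 m and y of bar in the frame of mat between -0.1 and 0.1 m and height (world z) of bar below 0.03 m and linear speed of each of bar, rail_1, rail_2 below 0.02 m/s); the robot touches nothing.
It fails at once if a bystander is pushed more than 40 mm or tipped over (distance of any of solvent, jar, postbase, lens, driver, mug, objective from where it was at the start of the episode above 0.04 m or angle between any of solvent, jar, postbase, lens, mug, objective's own z axis and vertical above 0.8 rad).
It also fails if it takes over 72 s, if anything falls off the work surface, if the arm or the gripper's body presses on something with over 40 N, if the wrist force passes 120 N, or if a joint passes its speed limit or range.

## Working session

There is one attempt and no reset: what is moved stays moved. The work goes in short steps, Python scripts to look and compute and a tool call to move; the robot and the scene stay as the last step left them, time stands still between calls to the robot, and variables do not carry over. Pictures are saved under pics/ and viewed, at most 10 in all, crops included, and the job is handed in when it is done.

Besides the shell and the picture viewer there is one more tool, called after "Request:" by a JSON object that holds its "api" and its "payload". jog_arm: Moves the arm, as the interface text tells. Its arguments: {"type":"object","properties":{"deltas":{"type":"array"},"fingers":{"type":"number"}},"required":["deltas"]}

```bash
mkdir -p pics; cat > h.py <<'E'
import numpy as np, cv2
from workcell import env
from scipy.spatial.transform import Rotation as Ro
def world(p,rc,wrist_state=None,patch=2):
    r,c=rc[0]*420,rc[1]*560
    ri,ci=int(min(max(r,0),419)),int(min(max(c,0),559))
    w=p["z_map"][max(ri-patch,0):ri+patch+1,max(ci-patch,0):ci+patch+1]; w=w[w>0]
    if not len(w): return None
    return ray(p,r,c,np.median(w),wrist_state)
def ray(p,r,c,z,s=None):
    X=np.array([(c-p["cx"])/p["fx"]*z,(r-p["cy"])/p["fy"]*z,z])
    if "R" in p: return np.array(p["R"]).T@(X-np.array(p["t"]))
    T=np.array(p["T_tool_cam"]); X=T[:3,:3]@X+T[:3,3]
    return Ro.from_euler("xyz",s["ee_rot"],degrees=True).as_matrix()@X+np.array(s["eef_pos"])
def atz(p,rc,h,s=None):
    r,c=rc[0]*420,rc[1]*560
    a=ray(p,r,c,.1,s);b=ray(p,r,c,1.,s); return a+(b-a)*(h-a[2])/(b[2]-a[2])
def save(p,n): cv2.imwrite("pics/"+n,p["frame"][:,:,::-1])
E
python3 - <<'E'
from h import *
np.set_printoptions(precision=3,suppress=True)
s=env.observe();print(s)
for n in("top","scene"):
    p=env.read_camera(n);save(p,n+"0.png")
    for k in "cab drawer_a_handle drawer_b_handle tray mat solvent jar postbase lens driver mug objective".split():
        for d in env.spot_point(p,k)[:2]:
            print(n,k,round(d["confidence"],2),np.round(d["location"],3),world(p,d["location"]), atz(p,d["location"],.07)if "handle" in k else "")
E
```

```text
{'time': 0.0, 'joint_pos': array([ 53.852,   9.113,  91.572,  -0.002,  79.423, -12.036]), 'joint_velocities': array([-0.072, -0.098,  0.074, -0.034, -0.088, -0.089]), 'joint_torque': array([  0.002, -38.558, -32.211,   0.07 ,   0.038,  -0.   ]), 'eef_pos': array([0.235, 0.524, 0.214]), 'ee_rot': array([-179.894,   -0.021,  155.889]), 'ft_force': array([-0.382, -0.02 , -0.316]), 'wrist_torque': array([ 0.012,  0.033, -0.024]), 'gripper_force': 0.0, 'gripper_width': 0.09180157704978197}
top cab 0.76 [0.321 0.498] [ 0.748 -0.011  0.098] 
top drawer_a_handle 0.89 [0.536 0.556] [ 0.484 -0.101  0.073] [ 0.484 -0.102  0.07 ]
top drawer_b_handle 0.85 [0.436 0.435] [0.612 0.097 0.073] [0.612 0.097 0.07 ]
top tray 0.76 [0.533 0.711] [ 0.484 -0.379  0.004] 
top mat 0.89 [0.517 0.265] [0.52  0.401 0.003] 
top solvent 0.92 [0.396 0.277] [0.666 0.357 0.075] 
top jar 0.95 [0.376 0.714] [ 0.684 -0.378  0.05 ] 
top jar 0.27 [0.516 0.268] [0.522 0.396 0.003] 
top postbase 0.74 [0.541 0.56 ] [ 0.478 -0.113  0.001] 
top postbase 0.6 [0.333 0.66 ] [ 0.75  -0.297  0.013] 
top lens 0.5 [0.392 0.327] [0.675
[... 226 characters left out ...]
cene cab 0.94 [0.678 0.644] [ 0.779 -0.073  0.098] 
scene drawer_a_handle 0.62 [0.576 0.444] [ 0.495 -0.097  0.066] [ 0.497 -0.099  0.07 ]
scene drawer_b_handle 0.77 [0.511 0.581] [0.609 0.079 0.073] [0.608 0.081 0.07 ]
scene tray 0.8 [0.81 0.3 ] [ 0.479 -0.374  0.004] 
scene mat 0.56 [0.369 0.623] [0.522 0.398 0.004] 
scene solvent 0.56 [0.426 0.704] [0.694 0.348 0.032] 
scene jar 0.94 [0.973 0.425] [ 0.706 -0.41   0.075] 
scene postbase 0.81 [0.902 0.51 ] [ 0.742 -0.309  0.04 ] 
scene lens 0.82 [0.458 0.678] [0.68  0.275 0.029] 
scene driver 0.76 [0.715 0.211] [ 0.324 -0.372  0.021] 
scene mug 0.95 [0.312 0.499] [0.291 0.342 0.037] 
scene objective 0.65 [0.597 0.608] [ 0.708 -0.038  0.127]
```

View pics/top0.png

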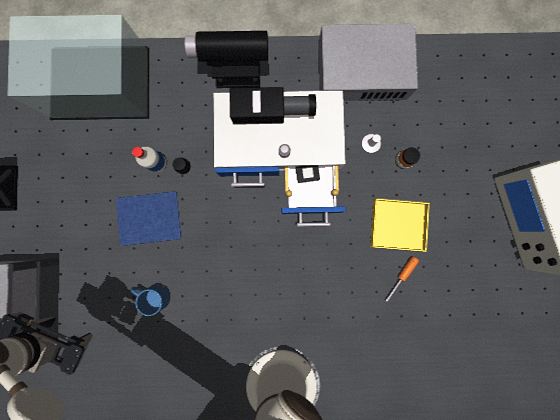

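```bash
python3 - <<'E'
from h import *
p=env.read_camera("top")
# point map; cab top edges & handles
v,u=np.mgrid[:420,:560]; z=p["z_map"]
X=np.stack([(u+.5-p["cx"])/p["fx"]*z,(v+.5-p["cy"])/p["fy"]*z,z],-1)-np.array(p["t"]); X=X@np.array(p["R"])
m=(abs(X[...,2]-.098)<.006)&(z>0)&(X[...,0]>.55)
pts=X[m][:,:2].astype(np.float32); print("cab top",cv2.minAreaRect(pts),len(pts))
for lo,hi,x0 in((.0,.2,.55),(-.2,-.0,.4)):
    m=(abs(X[...,2]-.070)<.009)&(X[...,1]>lo)&(X[...,1]<hi)&(X[...,0]>x0)&(X[...,0]<x0+.09)
    print(cv2.minAreaRect(X[m][:,:2].astype(np.float32)),m.sum())
for n,c in(("tray",(.484,-.379)),("mat",(.52,.40))):
    m=(X[...,2]>(.022 if n=="tray" else .002))&(X[...,2]<(.034 if n=="tray" else .006))&(abs(X[...,0]-c[0])<.12)&(abs(X[...,1]-c[1])<.125)
    print(n,cv2.minAreaRect(X[m][:,:2].astype(np.float32)),m.sum())
m=(X[...,2]>.02)&(X[...,1]>.2)&(X[...,0]<.6)&(z>0);print("mug etc",X[m].min(0),X[m].max(0))
E
```

```text
cab top ((0.8629732728004456, -0.06701189279556274), (1.5365294218063354, 0.4923393130302429), 84.31602478027344) 13332
((0.6204569935798645, 0.08440875262022018), (0.03723401203751564, 0.09828044474124908), 1.3236358165740967) 171
((0.4846079349517822, -0.10579586029052734), (0.09709443151950836, 0.008853000588715076), 88.88815307617188) 109
tray ((0.46176838874816895, -0.37657803297042847), (0.16784659028053284, 0.18652355670928955), 84.03034973144531) 355
mat ((0.5198604464530945, 0.400186151266098), (0.24949485063552856, 0.23944619297981262), 89.92388153076172) 2270
mug etc [0.16791459 0.33297708 0.02003466] [0.59989072 0.83248839 0.60344127]
```

The top picture shows drawer_a (right, y≈-0.10) out, with its handle at pixel (313,223). Drawer_b (left) is shut, with its handle at (248,183). The objective stands at (285,151), the mat at (149,217) and the tray at (400,225). I'm moving in front of drawer_a's handle and turning the tool to yaw 90.

Request:
{"api": "jog_arm", "payload": {"deltas": [{"x":-4,"y":-4.5,"turn":10},{"x":-8,"y":-9,"turn":20},{"x":-12,"y":-13.5,"turn":30},{"x":-16,"y":-18,"turn":40},{"x":-20,"y":-22.5,"turn":50}], "fingers": 1}}

```text
invalid input at $.deltas[0]: expected keys x, y, z, turn
```

Request:
{"api": "jog_arm", "payload": {"deltas": [{"x":-6,"y":0,"turn":8},{"x":-12,"y":0,"turn":15.9},{"x":-18,"turn":15.9},{"x":-24,"turn":15.9},{"x":-30,"turn":15.9}]}}

```text
invalid input at $.deltas[0]: expected keys x, y, z, turn
```

Request:
{"api": "jog_arm", "payload": {"deltas": [{"x":-4,"y":-4.5,"z":0,"turn":10},{"x":-8,"y":-9,"z":0,"turn":20},{"x":-12,"y":-13.5,"z":0,"turn":30},{"x":-16,"y":-18,"z":0,"turn":40},{"x":-20,"y":-22.5,"z":0,"turn":50}], "fingers": 1}}

```text
time: 1.98
eef_pos: [0.3259, 0.2361, 0.2148]
ee_rot: [179.9, 0.0, 105.6]
ft_force: [1.1, 0.7, 0.2]
gripper_width: 0.0441
gripper_force: 0.0
```

Request:
{"api": "jog_arm", "payload": {"deltas": [{"x":-6,"y":0,"z":0,"turn":8},{"x":-12,"y":0,"z":0,"turn":15.9},{"x":-18,"y":0,"z":0,"turn":15.9},{"x":-24,"y":0,"z":0,"turn":15.9},{"x":-30,"y":0,"z":0,"turn":15.9}]}}

```text
time: 2.6
eef_pos: [0.408, -0.0529, 0.215]
ee_rot: [179.9, 0.0, 90.0]
ft_force: [0.2, 0.9, -0.8]
gripper_width: 0.0005
gripper_force: 0.0
```

Request:
{"api": "jog_arm", "payload": {"deltas": [{"x":-5,"y":1.5,"z":3,"turn":0},{"x":-5.2,"y":1.5,"z":9,"turn":0},{"x":-5.2,"y":1.5,"z":15.5,"turn":0},{"x":-5.2,"y":1.5,"z":15.7,"turn":0}]}}

```text
time: 3.1
eef_pos: [0.4188, -0.1008, 0.0538]
ee_rot: [-179.5, -0.3, 90.0]
ft_force: [0.5, 0.8, 0.1]
gripper_width: 0.0001
gripper_force: 0.0
```

Request:
{"api": "jog_arm", "payload": {"deltas": [{"x":0,"y":2,"z":0,"turn":0},{"x":0,"y":4.5,"z":0,"turn":0},{"x":0,"y":7,"z":0,"turn":0},{"x":0,"y":9.5,"z":0,"turn":0},{"x":0,"y":12,"z":0,"turn":0}]}}

```text
time: 3.72
eef_pos: [0.5443, -0.1032, 0.0605]
ee_rot: [179.9, 0.1, 90.0]
ft_force: [-2.6, -1.6, 0.3]
gripper_width: 0.0008
gripper_force: 1.4
```

```bash
python3 - <<'E'
from h import *
p=env.read_camera("top");save(p,"t1.png")
for d in env.spot_point(p,"drawer_a_handle")[:2]+env.spot_point(p,"drawer_b_handle")[:2]: print(d["confidence"],atz(p,d["location"],.07))
print(env.observe()["eef_pos"],env.observe()["ft_force"])
E
```

```text
0.42 [0.67073773 0.2841     0.07      ]
0.65 [0.60995082 0.09620275 0.07      ]
[ 0.54486668 -0.10329905  0.06040042] [-1.03118047 -0.59154856 -0.54461384]
```

Request:
{"api": "jog_arm", "payload": {"deltas": [{"x":0,"y":1.5,"z":0,"turn":0},{"x":0,"y":3,"z":0,"turn":0},{"x":0,"y":3.6,"z":0,"turn":0},{"x":0,"y":4,"z":0,"turn":0}]}}

```text
time: 4.38
eef_pos: [0.5826, -0.1029, 0.0585]
ee_rot: [180.0, 0.0, 90.0]
ft_force: [-1.7, -0.2, 0.9]
gripper_width: 0.0003
gripper_force: 0.9
```

Request:
{"api": "jog_arm", "payload": {"deltas": [{"x":0,"y":0.3,"z":0,"turn":0},{"x":0,"y":0.5,"z":0,"turn":0}]}}

```text
time: 4.62
eef_pos: [0.5875, -0.1029, 0.0577]
ee_rot: [-180.0, 0.0, 90.0]
ft_force: [-1.1, -0.4, 0.9]
gripper_width: 0.0004
gripper_force: 0.9
```

Still sliding at about 1.5 N, so I'll keep creeping forward until the force rises.

Request:
{"api": "jog_arm", "payload": {"deltas": [{"x":0,"y":0.3,"z":0,"turn":0},{"x":0,"y":0.6,"z":0,"turn":0}]}}

```text
time: 4.88
eef_pos: [0.5904, -0.1028, 0.0575]
ee_rot: [-179.5, -0.0, 90.0]
ft_force: [-19.8, -1.7, 15.6]
gripper_width: 0.0001
gripper_force: 10.5
```

Request:
{"api": "jog_arm", "payload": {"deltas": [{"x":0,"y":0.2,"z":0,"turn":0},{"x":0,"y":0.4,"z":0,"turn":0}]}}

```text
time: 5.12
eef_pos: [0.5905, -0.1028, 0.0575]
ee_rot: [-178.9, -0.1, 90.1]
ft_force: [-32.7, -0.2, 25.4]
gripper_width: 0.0004
gripper_force: 17.6
```

Request:
{"api": "jog_arm", "payload": {"deltas": [{"x":0,"y":-2,"z":0,"turn":0},{"x":0,"y":-3.5,"z":-5,"turn":0},{"x":4,"y":-4,"z":-10,"turn":0},{"x":10,"y":-4,"z":-13,"turn":0},{"x":16,"y":-4,"z":-13,"turn":0}], "fingers": 0.3}}

```text
time: 5.75
eef_pos: [0.5599, 0.0551, 0.191]
ee_rot: [179.6, 0.0, 89.9]
ft_force: [0.5, -0.2, -0.9]
gripper_width: 0.0325
gripper_force: 0.0
```

Request:
{"api": "jog_arm", "payload": {"deltas": [{"x":3.8,"y":0,"z":0,"turn":0},{"x":3.8,"y":0,"z":0,"turn":0}]}}

```text
time: 6.0
eef_pos: [0.5577, 0.0946, 0.1875]
ee_rot: [180.0, -0.0, 90.2]
ft_force: [-0.0, -0.1, 0.5]
gripper_width: 0.0322
gripper_force: 0.0
```

```bash
python3 - <<'E'
from h import *
s=env.observe();p=env.read_camera("wrist");save(p,"w1.png")
print(s["eef_pos"],s["gripper_width"])
for k in("drawer_b_handle","drawer_a_handle"):
  for d in env.spot_point(p,k)[:2]: print(k,d["confidence"],d["location"],atz(p,d["location"],.07,s),world(p,d["location"],s))
E
```

```text
[0.5576518  0.09461205 0.1874793 ] 0.03217143239773272
drawer_b_handle 0.91 [0.4919, 0.5959] [0.60541926 0.09048965 0.07      ] [0.60445439 0.0919125  0.07554474]
drawer_a_handle 0.74 [0.8955, 0.588] [ 0.60915694 -0.10151782  0.07      ] [0.56580954 0.11240821 0.30182464]
```

View pics/w1.png

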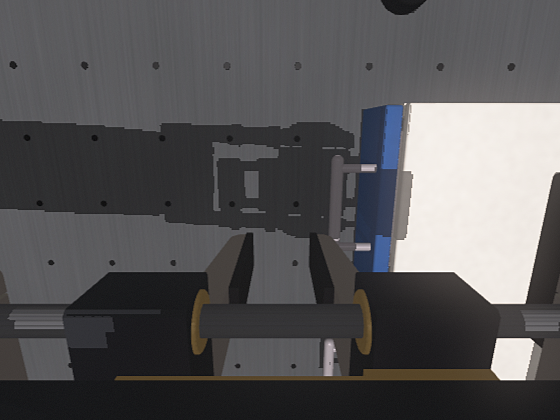

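The wrist picture shows drawer_b's handle as a vertical bar at column 335, rows 155-245, with drawer_a's handle shut below it. I'll straddle drawer_b's handle and grip.

Request:
{"api": "jog_arm", "payload": {"deltas": [{"x":-0.4,"y":4.4,"z":0,"turn":0},{"x":-0.4,"y":4.4,"z":5,"turn":0},{"x":-0.4,"y":4.4,"z":9.5,"turn":0},{"x":-0.4,"y":4.4,"z":13.2,"turn":0},{"x":-0.4,"y":4.4,"z":13.2,"turn":0}]}}

```text
time: 6.78
eef_pos: [0.5991, 0.0867, 0.0521]
ee_rot: [-179.6, -0.0, 89.9]
ft_force: [0.1, -0.4, -0.2]
gripper_width: 0.0322
gripper_force: 0.0
```

Request:
{"api": "jog_arm", "payload": {"deltas": [{"x":0,"y":0,"z":0,"turn":0},{"x":0,"y":0,"z":0,"turn":0},{"x":0,"y":0,"z":0,"turn":0}], "fingers": 1}}

```text
time: 7.15
eef_pos: [0.6037, 0.0876, 0.0579]
ee_rot: [179.7, 0.1, 90.0]
ft_force: [0.8, -2.3, 4.2]
gripper_width: 0.0101
gripper_force: 30.0
```

Request:
{"api": "jog_arm", "payload": {"deltas": [{"x":0,"y":-1.5,"z":0,"turn":0},{"x":0,"y":-4,"z":0,"turn":0},{"x":0,"y":-7,"z":0,"turn":0},{"x":0,"y":-10,"z":0,"turn":0},{"x":0,"y":-13,"z":0,"turn":0}]}}

```text
time: 7.78
eef_pos: [0.4737, 0.0873, 0.0579]
ee_rot: [179.6, 0.1, 90.0]
ft_force: [3.1, -3.1, 7.8]
gripper_width: 0.0101
gripper_force: 30.0
```

Request:
{"api": "jog_arm", "payload": {"deltas": [{"x":0,"y":-1.2,"z":0,"turn":0},{"x":0,"y":-1.8,"z":0,"turn":0},{"x":0,"y":-2,"z":0,"turn":0}]}}

```text
time: 8.15
eef_pos: [0.459, 0.0873, 0.0581]
ee_rot: [178.9, 0.1, 90.0]
ft_force: [23.5, -1.6, -17.9]
gripper_width: 0.0099
gripper_force: 30.0
```

Request:
{"api": "jog_arm", "payload": {"deltas": [{"x":0,"y":0,"z":0,"turn":0},{"x":0,"y":0.2,"z":0,"turn":0},{"x":0,"y":0.2,"z":-5,"turn":0},{"x":0,"y":3,"z":-10,"turn":0},{"x":0,"y":9,"z":-14.5,"turn":0}], "fingers": 0.2}}

```text
time: 8.78
eef_pos: [0.532, 0.0887, 0.1955]
ee_rot: [179.9, -0.0, 90.0]
ft_force: [-0.5, 0.5, -0.4]
gripper_width: 0.0368
gripper_force: 0.0
```

Request:
{"api": "jog_arm", "payload": {"deltas": [{"x":0,"y":2,"z":0,"turn":0},{"x":0,"y":2,"z":0,"turn":0}]}}

```text
time: 9.02
eef_pos: [0.552, 0.0883, 0.1929]
ee_rot: [-180.0, -0.0, 90.0]
ft_force: [-0.5, 0.2, -0.6]
gripper_width: 0.037
gripper_force: 0.0
```

```bash
python3 - <<'E'
from h import *
s=env.observe();p=env.read_camera("wrist");save(p,"w2.png")
print(s["eef_pos"],s["gripper_width"])
for k,h in(("drawer_b_handle",.07),("bar",.047),("bar_grip",.069),("rail_1_center",.0285)):
  for d in env.spot_point(p,k)[:3]: print(k,d["confidence"],d["location"],atz(p,d["location"],h,s),world(p,d["location"],s))
E
```

```text
[0.55203917 0.08825437 0.1929377 ] 0.03702300296285685
drawer_b_handle 0.71 [0.4698, 0.3277] [0.45632485 0.09169754 0.07      ] [0.45811533 0.09296552 0.07560295]
bar 0.8 [0.4621, 0.5693] [0.58861058 0.0898911  0.047     ] [0.58482595 0.09661099 0.07817229]
bar_grip 0.8 [0.481, 0.5725] [0.58789567 0.08680883 0.069     ] [0.58656138 0.08933185 0.07942016]
rail_1_center 0.65 [0.3929, 0.5673] [0.58873991 0.11754628 0.0285    ] [0.58547096 0.12098747 0.05690238]
```

View pics/w2.png

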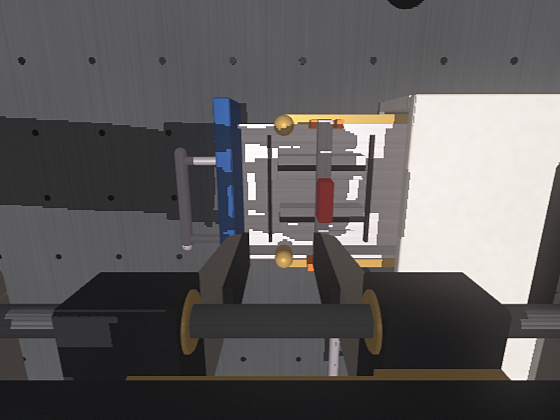

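The wrist picture shows the drawer out. The bar crosses it at column 325, with the red grip at rows 178-222 and the rails at rows 168 and 212. I'll grip the red block.

Request:
{"api": "jog_arm", "payload": {"deltas": [{"x":0,"y":3.9,"z":0,"turn":0},{"x":0,"y":3.9,"z":5,"turn":0},{"x":0,"y":3.9,"z":10,"turn":0},{"x":0,"y":3.9,"z":13.8,"turn":0},{"x":0,"y":3.9,"z":13.8,"turn":0}]}}

```text
time: 9.9
eef_pos: [0.5869, 0.0884, 0.0515]
ee_rot: [-179.5, -0.0, 90.0]
ft_force: [-0.4, -0.1, 1.0]
gripper_width: 0.0372
gripper_force: 0.0
```

Request:
{"api": "jog_arm", "payload": {"deltas": [{"x":0,"y":0,"z":0,"turn":0},{"x":0,"y":0,"z":0,"turn":0},{"x":0,"y":0,"z":0,"turn":0}], "fingers": 1}}

```text
time: 10.28
eef_pos: [0.5925, 0.0881, 0.0573]
ee_rot: [179.8, 0.0, 90.0]
ft_force: [0.7, 0.8, 4.3]
gripper_width: 0.014
gripper_force: 30.0
```

Request:
{"api": "jog_arm", "payload": {"deltas": [{"x":0,"y":0,"z":-1,"turn":0},{"x":0,"y":0,"z":-3,"turn":0},{"x":0,"y":0,"z":-6,"turn":0},{"x":0,"y":0,"z":-10,"turn":0},{"x":0,"y":0,"z":-12,"turn":0}]}}

```text
time: 10.9
eef_pos: [0.5915, 0.0882, 0.1779]
ee_rot: [179.8, 0.0, 90.0]
ft_force: [-0.1, -0.2, -1.0]
gripper_width: 0.0139
gripper_force: 30.0
```

Request:
{"api": "jog_arm", "payload": {"deltas": [{"x":5,"y":-3.5,"z":0,"turn":0},{"x":10.5,"y":-6.5,"z":0,"turn":0},{"x":16.5,"y":-8.4,"z":0,"turn":0},{"x":22.5,"y":-8.6,"z":0,"turn":0},{"x":28.5,"y":-8.6,"z":0,"turn":0}]}}

```text
time: 11.52
eef_pos: [0.5036, 0.3748, 0.1746]
ee_rot: [-179.9, 0.0, 90.0]
ft_force: [1.1, -0.2, -0.8]
gripper_width: 0.0133
gripper_force: 30.0
```

Request:
{"api": "jog_arm", "payload": {"deltas": [{"x":2.7,"y":0,"z":2,"turn":0},{"x":2.7,"y":0,"z":8,"turn":0},{"x":2.7,"y":0,"z":13,"turn":0},{"x":2.7,"y":0,"z":15,"turn":0},{"x":2.7,"y":0,"z":15,"turn":0}]}}

```text
time: 12.15
eef_pos: [0.5039, 0.3996, 0.0239]
ee_rot: [-179.9, 0.1, 90.0]
ft_force: [-1.0, -0.1, -0.7]
gripper_width: 0.0134
gripper_force: 30.0
```

Request:
{"api": "jog_arm", "payload": {"deltas": [{"x":0,"y":0,"z":0.3,"turn":0},{"x":0,"y":0,"z":0.6,"turn":0},{"x":0,"y":0,"z":0.6,"turn":0}]}}

```text
time: 12.52
eef_pos: [0.5053, 0.4004, 0.0199]
ee_rot: [179.9, -0.0, 90.0]
ft_force: [-0.7, 0.3, -1.4]
gripper_width: 0.0135
gripper_force: 30.0
```

Request:
{"api": "jog_arm", "payload": {"deltas": [{"x":0,"y":0,"z":0.3,"turn":0},{"x":0,"y":0,"z":0.5,"turn":0},{"x":0,"y":0,"z":0.5,"turn":0}]}}

```text
time: 12.9
eef_pos: [0.5049, 0.4003, 0.0144]
ee_rot: [180.0, -0.0, 90.0]
ft_force: [-1.2, -0.8, 1.9]
gripper_width: 0.0135
gripper_force: 30.0
```

Request:
{"api": "jog_arm", "payload": {"deltas": [{"x":0,"y":0,"z":0,"turn":0},{"x":0,"y":0,"z":0,"turn":0},{"x":0,"y":0,"z":-5,"turn":0},{"x":0,"y":0,"z":-11,"turn":0},{"x":0,"y":0,"z":-17,"turn":0}], "fingers": 0.2}}

```text
time: 13.52
eef_pos: [0.5045, 0.4, 0.1856]
ee_rot: [-180.0, 0.0, 90.0]
ft_force: [1.2, -0.7, 0.2]
gripper_width: 0.0367
gripper_force: 0.0
```

Request:
{"api": "jog_arm", "payload": {"deltas": [{"x":-6,"y":0,"z":0,"turn":-10},{"x":-12,"y":0,"z":0,"turn":-20},{"x":-18,"y":1,"z":0,"turn":-30},{"x":-24,"y":2,"z":0,"turn":-40},{"x":-30,"y":3,"z":0,"turn":-50}]}}

```text
time: 14.15
eef_pos: [0.5337, 0.1068, 0.1841]
ee_rot: [180.0, 0.0, 139.3]
ft_force: [0.5, 0.4, -0.1]
gripper_width: 0.037
gripper_force: 0.0
```

Request:
{"api": "jog_arm", "payload": {"deltas": [{"x":0,"y":0,"z":0,"turn":-10},{"x":0,"y":0,"z":0,"turn":-20},{"x":0,"y":0,"z":0,"turn":-30},{"x":0,"y":0,"z":0,"turn":-40},{"x":0,"y":0,"z":0,"turn":-40}]}}

```text
time: 14.78
eef_pos: [0.5336, 0.1087, 0.1839]
ee_rot: [180.0, 0.0, 178.9]
ft_force: [0.8, -0.2, -0.6]
gripper_width: 0.0366
gripper_force: 0.0
```

```bash
python3 - <<'E'
from h import *
s=env.observe();p=env.read_camera("wrist");save(p,"w3.png")
print(s["eef_pos"],s["ee_rot"],s["gripper_width"],s["joint_pos"]); print(p["T_tool_cam"])
for d in env.spot_point(p,"rail_1_center")[:3]: print(d["confidence"],d["location"],atz(p,d["location"],.0285,s),world(p,d["location"],s))
p=env.read_camera("top")
for k,h in(("bar",.004),("rail_1_center",.0285),("drawer_b_handle",.07),("drawer_a_handle",.07)):
  for d in env.spot_point(p,k)[:2]: print(k,d["confidence"],d["location"],atz(p,d["location"],h))
E
```

```text
[0.53359325 0.10867867 0.18394079] [1.79998723e+02 3.07599708e-03 1.78877016e+02] 0.03663436886549111 [-1.20837435e+00  6.00516432e+00  9.84241892e+01  1.32351636e-03
  7.55675724e+01 -9.00857203e+01]
[[-3.95476735e-04 -9.69129157e-01 -2.46553281e-01  7.12822860e-02]
 [ 9.99999647e-01 -5.66049895e-04  6.20956497e-04  6.21352288e-04]
 [-7.41348505e-04 -2.46552949e-01  9.69129039e-01 -1.70707043e-01]
 [ 0.00000000e+00  0.00000000e+00  0.00000000e+00  1.00000000e+00]]
0.8 [0.5779, 0.5186] [0.58777588 0.11885078 0.0285    ] [0.58255349 0.11851119 0.0420773 ]
rail_1_center 0.27 [0.529, 0.2664] [0.50350285 0.38942766 0.0285    ]
drawer_b_handle 0.8 [0.5621, 0.4405] [0.45595169 0.08976414 0.07      ]
drawer_b_handle 0.51 [0.325, 0.4984] [ 0.75094014 -0.01100155  0.07      ]
drawer_a_handle 0.79 [0.4412, 0.5557] [ 0.60238786 -0.10345174  0.07      ]
```

View pics/w3.png

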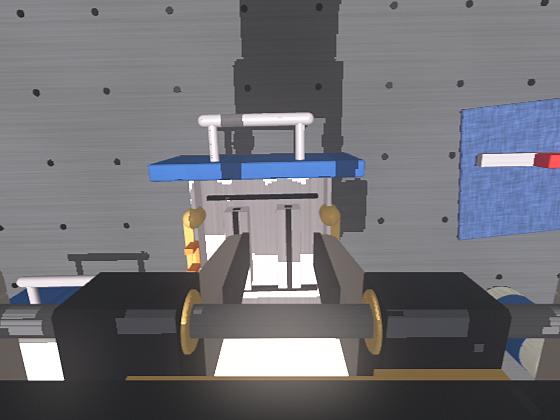

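The wrist picture, now turned, shows the rail slots at columns 238 and 288 under the jaws. At the right edge the bar lies on the mat, with its red grip at (545,160). I'll take the +y rail.

Request:
{"api": "jog_arm", "payload": {"deltas": [{"x":-4.6,"y":1,"z":0,"turn":0},{"x":-4.6,"y":1,"z":5,"turn":0},{"x":-4.6,"y":1,"z":10,"turn":0},{"x":-4.6,"y":1,"z":13,"turn":0},{"x":-4.6,"y":1,"z":13.5,"turn":0}]}}

```text
time: 15.75
eef_pos: [0.5777, 0.1179, 0.0465]
ee_rot: [-180.0, -0.3, 179.0]
ft_force: [-0.1, -0.1, -0.1]
gripper_width: 0.0369
gripper_force: 0.0
```

Request:
{"api": "jog_arm", "payload": {"deltas": [{"x":0,"y":0,"z":0.8,"turn":0},{"x":0,"y":0,"z":1.6,"turn":0},{"x":0,"y":0,"z":2,"turn":0},{"x":0,"y":0,"z":2.4,"turn":0},{"x":0,"y":0,"z":2.5,"turn":0}]}}

```text
time: 16.38
eef_pos: [0.5798, 0.1179, 0.0239]
ee_rot: [180.0, -0.0, 179.0]
ft_force: [0.4, -0.2, -0.4]
gripper_width: 0.0369
gripper_force: 0.0
```

Request:
{"api": "jog_arm", "payload": {"deltas": [{"x":0,"y":0,"z":0.2,"turn":0},{"x":0,"y":0,"z":0.2,"turn":0},{"x":0,"y":0,"z":0.2,"turn":0}], "fingers": 1}}

```text
time: 16.75
eef_pos: [0.5797, 0.1179, 0.0219]
ee_rot: [180.0, -0.0, 179.0]
ft_force: [0.4, -0.3, -0.9]
gripper_width: 0.0248
gripper_force: 30.0
```

Request:
{"api": "jog_arm", "payload": {"deltas": [{"x":0,"y":0,"z":-1,"turn":0},{"x":0,"y":0,"z":-4,"turn":0},{"x":0,"y":0,"z":-8,"turn":0},{"x":0,"y":0,"z":-13,"turn":0},{"x":0,"y":0,"z":-16,"turn":0}]}}

```text
time: 17.38
eef_pos: [0.5809, 0.118, 0.1858]
ee_rot: [180.0, 0.2, 179.0]
ft_force: [-0.3, 0.4, -0.2]
gripper_width: 0.025
gripper_force: 30.0
```

Request:
{"api": "jog_arm", "payload": {"deltas": [{"x":1.5,"y":-5.5,"z":0,"turn":0},{"x":3,"y":-11.5,"z":0,"turn":0},{"x":4,"y":-17.5,"z":0,"turn":0},{"x":5,"y":-23.5,"z":0,"turn":0},{"x":5.8,"y":-29.5,"z":0,"turn":0}]}}

```text
time: 18.0
eef_pos: [0.5161, -0.1778, 0.183]
ee_rot: [-180.0, 0.1, 179.0]
ft_force: [0.4, -0.8, -2.1]
gripper_width: 0.0246
gripper_force: 30.0
```

Request:
{"api": "jog_arm", "payload": {"deltas": [{"x":1,"y":-6,"z":0,"turn":0},{"x":2,"y":-12,"z":0,"turn":0},{"x":3,"y":-18,"z":0,"turn":4},{"x":4.3,"y":-23.1,"z":0,"turn":4},{"x":4.3,"y":-23.1,"z":2,"turn":4}]}}

```text
time: 18.62
eef_pos: [0.469, -0.4108, 0.1641]
ee_rot: [-179.7, 0.2, 174.7]
ft_force: [-0.0, 0.0, -1.0]
gripper_width: 0.0248
gripper_force: 30.0
```

```bash
python3 - <<'E'
from h import *
s=env.observe();p=env.read_camera("wrist");save(p,"w4.png")
print(s["eef_pos"],s["ee_rot"])
for d in env.spot_point(p,"tray")[:2]: print(d["confidence"],d["location"],atz(p,d["location"],.0,s),world(p,d["location"],s))
f=p["frame"].astype(int); m=((f[...,0]>120)&(f[...,1]>100)&(f[...,2]<90)).astype(np.uint8)
m[:, :]=cv2.morphologyEx(m,cv2.MORPH_OPEN,np.ones((3,3)))
v,u=np.nonzero(m); P=np.array([ray(p,a+.5,b+.5,p["z_map"][a,b],s) for a,b in zip(v,u) if p["z_map"][a,b]>0])
q=P[(P[:,2]>.022)&(P[:,2]<.036)]; print(len(q),q.min(0),q.max(0),cv2.minAreaRect(q[:,:2].astype(np.float32)))
E
```

```text
[ 0.46900124 -0.41083928  0.16411127] [-179.74474754    0.19009609  174.72863075]
0.71 [0.4719, 0.568] [ 0.47870965 -0.37110776  0.        ] [ 0.47761005 -0.37153988  0.00453219]
1895 [ 0.30799188 -0.45890502  0.02200093] [ 0.55871095 -0.28503138  0.03315729] ((0.43028345704078674, -0.36709922552108765), (0.16404612362384796, 0.23843355476856232), 81.65106964111328)
```

View pics/w4.png

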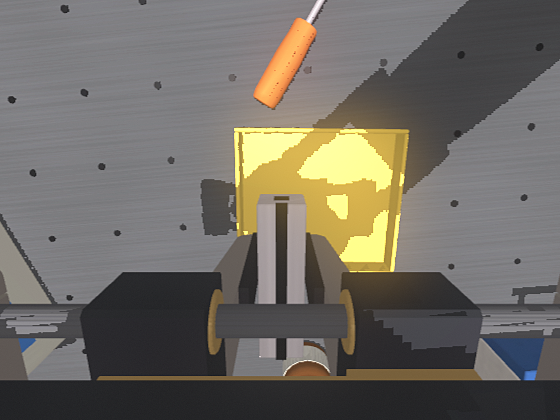

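The wrist picture shows the rail, held lengthwise, over the left (-y) part of the tray and parallel to its walls (columns 237-405). I'll lower it with a 1 cm correction.

Request:
{"api": "jog_arm", "payload": {"deltas": [{"x":0,"y":0.9,"z":2,"turn":0},{"x":0,"y":0.9,"z":7,"turn":0},{"x":0,"y":0.9,"z":12,"turn":0},{"x":0,"y":0.9,"z":14,"turn":0},{"x":0,"y":0.9,"z":14.3,"turn":0}]}}

```text
time: 19.35
eef_pos: [0.4704, -0.396, 0.0185]
ee_rot: [179.9, -0.1, 175.1]
ft_force: [-0.8, -0.4, -0.4]
gripper_width: 0.025
gripper_force: 30.0
```

Request:
{"api": "jog_arm", "payload": {"deltas": [{"x":0,"y":0,"z":0.3,"turn":0},{"x":0,"y":0,"z":0.7,"turn":0},{"x":0,"y":0,"z":0.9,"turn":0}]}}

```text
time: 19.73
eef_pos: [0.4707, -0.3978, 0.0108]
ee_rot: [-179.9, 0.1, 175.0]
ft_force: [-0.0, 0.5, -0.4]
gripper_width: 0.0251
gripper_force: 30.0
```

Request:
{"api": "jog_arm", "payload": {"deltas": [{"x":0,"y":0,"z":0,"turn":0},{"x":0,"y":0,"z":0,"turn":0},{"x":0,"y":0,"z":-5,"turn":0},{"x":0,"y":0,"z":-11,"turn":0},{"x":0,"y":0,"z":-17,"turn":0}], "fingers": 0.2}}

```text
time: 20.35
eef_pos: [0.4702, -0.3972, 0.182]
ee_rot: [-180.0, 0.0, 175.0]
ft_force: [-0.3, -1.1, 0.4]
gripper_width: 0.0369
gripper_force: 0.0
```

Request:
{"api": "jog_arm", "payload": {"deltas": [{"x":-0.8,"y":6,"z":0,"turn":-2},{"x":-1.6,"y":12,"z":0,"turn":-4},{"x":-2.5,"y":18,"z":0,"turn":-4},{"x":-3.5,"y":24,"z":0,"turn":-4},{"x":-4.4,"y":30,"z":0,"turn":-4}]}}

```text
time: 20.98
eef_pos: [0.5408, -0.1004, 0.1805]
ee_rot: [-180.0, 0.1, 179.0]
ft_force: [1.3, -0.8, 0.7]
gripper_width: 0.037
gripper_force: 0.0
```

Request:
{"api": "jog_arm", "payload": {"deltas": [{"x":-1,"y":6,"z":0,"turn":0},{"x":-2,"y":12,"z":0,"turn":0},{"x":-2,"y":16.7,"z":0,"turn":0},{"x":-2,"y":16.7,"z":0,"turn":0}]}}

```text
time: 21.48
eef_pos: [0.5631, 0.0673, 0.1802]
ee_rot: [180.0, 0.0, 179.3]
ft_force: [-0.2, -1.2, 0.8]
gripper_width: 0.0366
gripper_force: 0.0
```

```bash
python3 - <<'E'
from h import *
s=env.observe();p=env.read_camera("wrist");save(p,"w5.png")
print(s["eef_pos"],s["ee_rot"],s["gripper_width"])
for d in env.spot_point(p,"rail_2_center")[:2]: print(d["confidence"],d["location"],atz(p,d["location"],.0285,s))
p=env.read_camera("top")
for k,h in(("rail_1_center",.0165),("drawer_b_handle",.07)):
  for d in env.spot_point(p,k)[:2]: print(k,d["confidence"],atz(p,d["location"],h),world(p,d["location"]))
E
```

```text
[0.5631094  0.06728705 0.18021285] [1.79975594e+02 2.02500361e-02 1.79256546e+02] 0.03658812192196634
0.83 [0.5336, 0.4857] [0.59430632 0.05812286 0.0285    ]
rail_1_center 0.63 [ 0.48785042 -0.39774471  0.0165    ] [ 0.48764864 -0.39343694  0.02948313]
drawer_b_handle 0.61 [0.45639153 0.08712934 0.07      ] [0.4564303  0.0868485  0.07327841]
```

View pics/w5.png

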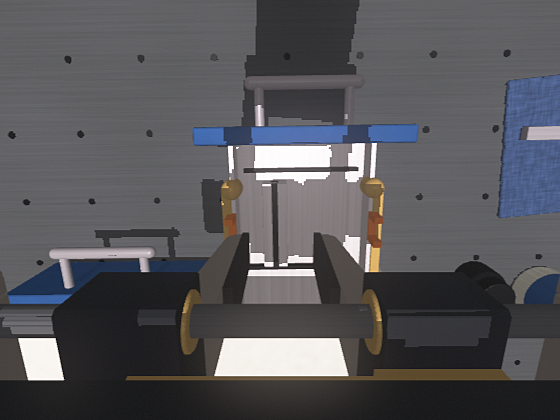

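The wrist picture shows the remaining rail's slot at column 275 between the jaws, with the drawer still open. I'll centre on it and stop at a safe height.

Request:
{"api": "jog_arm", "payload": {"deltas": [{"x":-1.7,"y":-0.3,"z":0,"turn":0},{"x":-1.7,"y":-0.3,"z":5,"turn":0},{"x":-1.7,"y":-0.3,"z":10,"turn":0},{"x":-1.7,"y":-0.3,"z":12,"turn":0},{"x":-1.7,"y":-0.3,"z":12,"turn":0}]}}

```text
time: 22.35
eef_pos: [0.5795, 0.0605, 0.0592]
ee_rot: [180.0, -0.1, 178.9]
ft_force: [0.7, -0.3, 0.1]
gripper_width: 0.0372
gripper_force: 0.0
```

```bash
python3 - <<'E'
from h import *
s=env.observe();p=env.read_camera("wrist");print(s["eef_pos"],s["ee_rot"],s["ft_force"])
for d in env.spot_point(p,"rail_2_center")[:2]: print(d["confidence"],d["location"],atz(p,d["location"],.0285,s))
# white-grey rail top pixels by height
v,u=np.mgrid[100:300,150:400]; z=p["z_map"]
P=np.array([ray(p,a+.5,b+.5,z[a,b],s) for a,b in zip(v.ravel(),u.ravel()) if z[a,b]>0])
m=(abs(P[:,2]-.041)<.005)&(abs(P[:,1]-.06)<.022)&(P[:,0]>.53)&(P[:,0]<.64); q=P[m]
if len(q): print(len(q),np.percentile(q,[2,98],axis=0))
E
```

```text
[0.57950744 0.06046461 0.05920738] [ 1.79990084e+02 -1.34887532e-01  1.78929108e+02] [ 0.74372849 -0.27981789  0.13527752]
0.75 [0.6, 0.5038] [0.5922896  0.06175902 0.0285    ]
4246 [[0.54828065 0.04949061 0.04011517]
 [0.61950462 0.073544   0.04319717]]
```

Request:
{"api": "jog_arm", "payload": {"deltas": [{"x":0,"y":0.1,"z":1.2,"turn":0},{"x":0,"y":0.1,"z":2.4,"turn":0},{"x":0,"y":0.1,"z":3.2,"turn":0},{"x":0,"y":0.1,"z":3.7,"turn":0},{"x":0,"y":0.1,"z":3.7,"turn":0}]}}

```text
time: 23.08
eef_pos: [0.5799, 0.0621, 0.0225]
ee_rot: [180.0, -0.1, 179.0]
ft_force: [-0.6, 0.0, -0.4]
gripper_width: 0.0366
gripper_force: 0.0
```

Request:
{"api": "jog_arm", "payload": {"deltas": [{"x":0,"y":0,"z":0,"turn":0},{"x":0,"y":0,"z":0,"turn":0},{"x":0,"y":0,"z":0,"turn":0}], "fingers": 1}}

```text
time: 23.45
eef_pos: [0.5806, 0.062, 0.0234]
ee_rot: [-180.0, 0.0, 179.0]
ft_force: [0.2, 0.3, 0.1]
gripper_width: 0.0246
gripper_force: 30.0
```

Request:
{"api": "jog_arm", "payload": {"deltas": [{"x":0,"y":0,"z":-1,"turn":0},{"x":0,"y":0,"z":-4,"turn":0},{"x":0,"y":0,"z":-8,"turn":0},{"x":0,"y":0,"z":-13,"turn":0},{"x":0,"y":0,"z":-16,"turn":0}]}}

```text
time: 24.08
eef_pos: [0.5812, 0.062, 0.1866]
ee_rot: [-180.0, 0.2, 179.0]
ft_force: [0.3, 0.2, -1.5]
gripper_width: 0.0246
gripper_force: 30.0
```

Request:
{"api": "jog_arm", "payload": {"deltas": [{"x":1.5,"y":-5.5,"z":0,"turn":0},{"x":3,"y":-11.5,"z":0,"turn":0},{"x":4.5,"y":-17.5,"z":0,"turn":0},{"x":6,"y":-23,"z":0,"turn":0},{"x":7.5,"y":-28.5,"z":0,"turn":0}]}}

```text
time: 24.7
eef_pos: [0.4994, -0.2232, 0.1836]
ee_rot: [-180.0, 0.0, 179.0]
ft_force: [1.3, 0.0, -0.9]
gripper_width: 0.0246
gripper_force: 30.0
```

Request:
{"api": "jog_arm", "payload": {"deltas": [{"x":1.2,"y":-6,"z":0,"turn":2},{"x":2.3,"y":-12,"z":0,"turn":4},{"x":2.3,"y":-12,"z":5,"turn":4},{"x":2.3,"y":-12,"z":8,"turn":4},{"x":2.3,"y":-12,"z":8,"turn":4}]}}

```text
time: 25.32
eef_pos: [0.4734, -0.3395, 0.1006]
ee_rot: [179.8, -0.3, 175.0]
ft_force: [-0.2, 0.4, -0.6]
gripper_width: 0.0251
gripper_force: 30.0
```

Request:
{"api": "jog_arm", "payload": {"deltas": [{"x":0,"y":0,"z":4,"turn":0},{"x":0,"y":0,"z":7,"turn":0},{"x":0,"y":0,"z":8.2,"turn":0},{"x":0,"y":0,"z":8.8,"turn":0},{"x":0,"y":0,"z":8.9,"turn":0}]}}

```text
time: 25.95
eef_pos: [0.4759, -0.3419, 0.0152]
ee_rot: [-179.9, 0.1, 175.0]
ft_force: [-1.0, -0.1, -1.3]
gripper_width: 0.0247
gripper_force: 30.0
```

Request:
{"api": "jog_arm", "payload": {"deltas": [{"x":0,"y":0,"z":0.1,"turn":0},{"x":0,"y":0,"z":0.1,"turn":0}]}}

```text
time: 26.2
eef_pos: [0.4755, -0.3415, 0.0137]
ee_rot: [-180.0, 0.0, 175.0]
ft_force: [-0.4, 0.5, -0.8]
gripper_width: 0.0249
gripper_force: 30.0
```

Request:
{"api": "jog_arm", "payload": {"deltas": [{"x":0,"y":0,"z":0.2,"turn":0},{"x":0,"y":0,"z":0.2,"turn":0}]}}

```text
time: 26.45
eef_pos: [0.4755, -0.3416, 0.0114]
ee_rot: [-180.0, 0.0, 175.0]
ft_force: [1.0, -0.4, 0.4]
gripper_width: 0.0249
gripper_force: 30.0
```

Request:
{"api": "jog_arm", "payload": {"deltas": [{"x":0,"y":0,"z":0,"turn":0},{"x":0,"y":0,"z":0,"turn":0},{"x":0,"y":0,"z":-5,"turn":0},{"x":0,"y":0,"z":-11,"turn":0},{"x":0,"y":0,"z":-17,"turn":0}], "fingers": 0.2}}

```text
time: 27.08
eef_pos: [0.4748, -0.3408, 0.1826]
ee_rot: [180.0, -0.0, 175.0]
ft_force: [0.4, -1.5, 0.7]
gripper_width: 0.0367
gripper_force: 0.0
```

Request:
{"api": "jog_arm", "payload": {"deltas": [{"x":4,"y":4,"z":0,"turn":0},{"x":8,"y":8,"z":0,"turn":0},{"x":8,"y":12,"z":0,"turn":0},{"x":8,"y":16,"z":0,"turn":0}]}}

```text
time: 27.58
eef_pos: [0.4089, -0.1736, 0.181]
ee_rot: [-180.0, 0.0, 174.9]
ft_force: [0.7, -0.1, 0.4]
gripper_width: 0.0369
gripper_force: 0.0
```

```bash
python3 - <<'E'
from h import *
p=env.read_camera("top");cv2.imwrite("pics/t9.png",cv2.resize(p["frame"][60:340,90:450,::-1],(720,560)))
for k,h in(("rail_1_center",.0165),("drawer_b_handle",.07),("drawer_a_handle",.07),("bar",.004)):
  for d in env.spot_point(p,k)[:2]: print(k,d["confidence"],atz(p,d["location"],h),world(p,d["location"]))
E
```

```text
rail_1_center 0.6 [ 0.49054836 -0.39942269  0.0165    ] [ 0.49030506 -0.39487898  0.03013543]
drawer_b_handle 0.82 [0.45363894 0.0909444  0.07      ] [0.45368056 0.090685   0.07291233]
drawer_a_handle 0.87 [ 0.60628331 -0.10304766  0.07      ] [ 0.60593696 -0.1028086   0.07283603]
bar 0.8 [0.51292158 0.40220692 0.004     ] [0.51282268 0.40126824 0.00670682]
bar 0.71 [ 0.61620935 -0.10830417  0.004     ] [ 0.60768033 -0.10251     0.07294874]
```

View pics/t9.png

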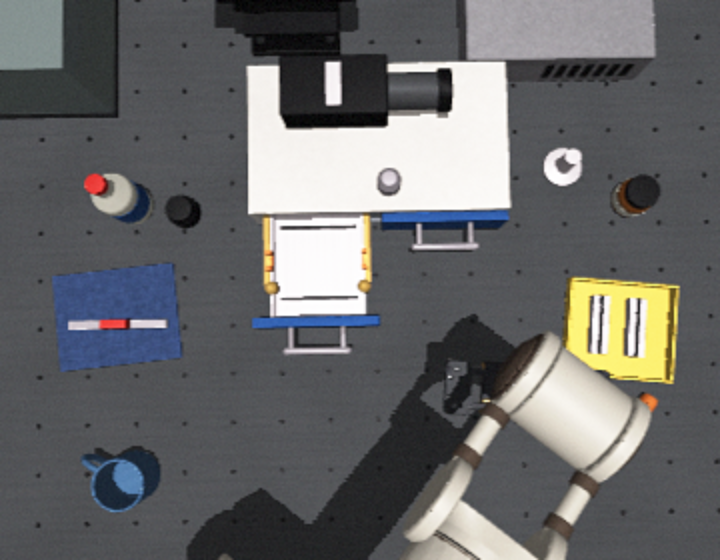

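The top picture shows both rails flat in the tray (columns 600 and 635), the bar on the mat at (117,324), drawer_b open and drawer_a shut. The arm is clear of everything and the bystanders are in place, so I'm handing in.

```bash
python3 -c "
from workcell import env
print(env.finish_job())"
```

```text
the job is handed in; nothing more can be done
None
```

The job is handed in at about 28 s, with no verdict returned: the last top picture shows drawer_a shut, drawer_b fully open, the bar on the mat, both rails flat in the tray, and the bystanders visible there in place (the arm hid most of the screwdriver).

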